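# Find the key that turns the pigment chest's cam lock

## Robot

A 7-joint arm with a two-finger parallel gripper is mounted at the origin on the work surface. World frame = base frame: x ahead of the robot, y to its left, z up, the work surface at z = 0. Lengths are in mm, angles in degrees, forces in N, time in s.
With the tool pointing down it reaches from about 400 to 850 mm from the base axis. Payload 4.4 kg.
Tool frame: the origin (TCP) lies between the finger pads; the fingertips stand 11 mm ahead of it and the grasp point (between the pads) lies 8 mm behind it; z points along the fingers, y is the direction in which the jaws open and shut (so a half turn about z gives the same grasp; the last joint's range is limited). The gripper opens to 94 mm and grips with 3 to 60 N. Pads are 16 mm wide; open, the fingers measure 119 mm over their backs; the gripper's body (75 mm by 177 mm) begins 78 mm behind the grasp point.
Start: joints at [-73.786, 36.005, 2.206, 86.941, -1.547, 57.084, -1.146], TCP at [222.127, 610.883, 216.478] pointing down, gripper open.
Joint ranges: [-175.42, 175.42], [-21.48, 121.26], [-71.46, 75.88], [10.55, 141.38], [-63.04, 243.04], [13.31, 113.54], [-168.57, 168.57]. Speed limits (degrees/s): [147.25, 147.25, 180, 180, 180, 180, 180].

## Interface

Orientations are given as a 3x3 rotation matrix whose columns are the frame's x, y, z axes.
In Python, from bench import readout, eyes, order, spot_in, pinpoint gives the robot as it stands. The module is installed in compiled form; this text tells all that it offers.
- The arm moves only by the tool carry_out, never from a script. Its argument "rows" is a list that holds one entry, the list of rows, each a list of 7 numbers: the gripper command: -1 is fully open, 1 is shut, values between are in proportion, then the shift along the tool's x, y, z in mm, then the turn, a rotation vector about the tool's x, y, z in degrees. In form: [[[hand, dx, dy, dz, wx, wy, wz], ...]]. A call has 1 to 12 rows; each row shifts and turns the pose as measured when the row begins, along the tool's axes as they then stand; what a row does not reach is not made up. A row lasts 1/12 s, in which the tool goes at most 41.7 mm and 7.16 degrees, less where a joint would pass 70% of its speed; a pose out of reach is approached as far as the arm can. A call is refused whole if a number of a shift passes 41.7 or a number of a turn 7.16, either way. A call with a gripper value outside its range is refused whole. The fingers move at their own pace and stop on an object; the grip force is fixed at half the most. Time passes only in rows, so rows that do not move let the fingers close. It gives the time, the measured TCP pose, the force and the opening at its end, in the units of the state.
- readout.sense(): the state, without advancing time (a new reading comes with each control period).
- eyes.grab_frame(name): name is "scene" or "top"; returns a dict with "img" (480x640x3 uint8, red, green, blue), "camera_matrix" (3x3 intrinsics, pixels), "cam_to_world" (4x4, takes a point from camera to world coordinates). Camera axes: x right, y down, z forward; pixel columns grow to the right and rows downward; lengths in mm; the calibration is good to about 2 mm. A picture is of the moment at which its call begins. There is no depth.
- order.sign_off(): hands the job in, once; it reports no verdict.
Trained networks look in the newest picture that a camera, given by its name, has taken for a name from the list of things; names that differ only in an ending like _2 or _b are one class to them, and where a whole thing is asked for, a point or a joint stands for the part that bears it (a point fixed in the world has none). Each returns a list of dicts, best first, with "score" (0 to 1); they miss things now and then, are a little off and sometimes report something else, mostly with a low value. They report only what shows in the picture. A call takes as long as a camera call.
- spot_in(camera, label): "box" ([centre column, centre row, width, height] in pixels, round what is visible of it).
- pinpoint(camera, label): "pixel" ([row, column] in pixels: a listed point, or the origin of a listed thing).
The state is a dict: "t": time; "qpos": joint angles; "qvel": joint speeds; "joint_efforts": joint torques, N m; "tcp_pos": TCP position; "orientation": TCP orientation; "ft_force": force on the tool from outside, world axes, zero at the start; "ft_torque": the same for the moment, N m; "gripper_width": opening from 0.0 (shut) to 1.0 (fully open).
Only numpy, scipy, OpenCV 4.12 (cv2) and the standard library are available. Lean on these libraries where they do the work, as an engineer would, in place of code of your own. Each camera call takes 0.05 s, during which the arm holds its last target.

## Task

One of the two steel keys hanging in the wooden rack works the cam lock on top of the grey pigment chest: find it, put it fully into the lock and turn it counter-clockwise (seen from above) until the latch tongue has swung well clear of its catch, close to its stop. Then draw the key out, leaving the latch open, and set that key aside in the terracotta bowl; the other key must not end up in or next to the bowl.

Things in the scene. Friction and masses are not known exactly. Their poses are not given: they have to be found in the camera images.
- key_flat: Candidate key: steel, hangs shank down in a slot of the rack. Origin: centre of its collar's underside; z up, x across its thickness, y along its width. Collar rectangular, 30 (x) by 44 by 5 mm high; flat upright bow (grip plate) 12 mm thick (x), 44 wide, 5 to 45 mm above the origin. Below: flat blade 9 (x) by 26 mm, 40 long, last 6 mm narrowed to 6 by 20. 150 g. Same after a half turn.
- key_pin: Candidate key: steel, same bow and length, but a round collar 42 mm across and a thin round pin shank 9 mm in diameter. Hangs in another slot of the rack. Origin and axes as for key_flat. 120 g.
- rack: Wooden rack, fixed: board 36 (x) by 230 mm (y) on end posts, top 75 mm above the table, three slots 75 mm apart along y. The two keys and a wooden-handled needle tool hang in them in any order, resting on their collars. Origin: centre of its underside; z up.
- lock (a point): Centre of the slot's mouth, on the rectangular brass core (48 x 60 mm) amid the lid of the fixed grey chest (180 x 200 mm, 90 high); 98 mm above the table. Turns with the core: z up, y along the slot's long side, tongue along +x. Slot 13 (x) by 31 mm, 44 deep, 5 mm bevel. Fully in, the collar rests on the core, key origin here. The key turns about 0.16 rad before the core follows.
- latch (a joint): Angle of the lock core and its steel tongue, rad: 0 = locked, tongue in the catch; grows counter-clockwise seen from above to a stop at 1.3 = open. Starts between 0 and 0.15. Turns with light friction (0.06 N m) and stays where left.
- bowl: Shallow terracotta bowl, 160 mm across the rim, 45 mm high, 6 mm wall, inner floor under 12 mm above the table, loose, 500 g. Origin: centre of its underside; z up.

How it is judged (in metres and radians):
On the way, in this order (a step that is already met when the one before it is completed fails the run):
1. the flat key is fully in the lock, which is still locked (z of key_flat in the frame of lock below 0.012 m and horizontal distance between key_flat and lock below 0.012 m and angle between the y axis of key_flat and the y axis of lock, either way round below 0.4 rad and value of joint latch below 0.5 rad), for 0.1 s.
2. the key, still in the lock, has turned the latch open (z of key_flat in the frame of lock below 0.02 m and horizontal distance between key_flat and lock below 0.012 m and value of joint latch above 0.9 rad), for 0.1 s.
At the end, for the whole second after the job is handed in: The latch stands open (at least 0.85 rad), the flat key rests in the bowl (its origin within 75 mm of the bowl's centre and lower than 75 mm above the table, at rest), the bowl stands upright on the table (within 0.2 rad), and the pin key's origin is more than 100 mm from the bowl's centre (value of joint latch above 0.85 rad and horizontal distance between key_flat and bowl below 0.075 m and height (world z) of key_flat below 0.075 m and linear speed of key_flat below 0.03 m/s and angle between bowl's own z axis and vertical below 0.2 rad and height (world z) of bowl below 0.02 m and horizontal distance between key_pin and bowl above 0.1 m); the robot touches nothing.
It also fails if it takes over 58 s, if anything falls off the work surface, if the arm or the gripper's body presses on something with over 40 N, if the wrist force passes 120 N, or if a joint passes its speed limit or range.

## Working session

There is one attempt and no reset: what is moved stays moved. The work goes in short steps, Python scripts to look and compute and a tool call to move; the robot and the scene stay as the last step left them, time stands still between calls to the robot, and variables do not carry over. Pictures are saved under pics/ and viewed, and the job is handed in when it is done.

Besides the shell and the picture viewer there is one more tool, called after "Call:" in YAML: its name, and indented under it one key for each argument. carry_out: Moves the arm, as the interface text tells. Its arguments: {"type":"object","properties":{"rows":{"type":"array"}},"required":["rows"]}

```bash
mkdir -p pics
cat > h.py <<'E'
import numpy as np, cv2
from bench import readout, eyes, order, spot_in, pinpoint
np.set_printoptions(precision=2,suppress=True)
def ray(f,rc):
    K=np.array(f["camera_matrix"]);T=np.array(f["cam_to_world"])
    d=T[:3,:3]@np.linalg.solve(K,[rc[1],rc[0],1.]);return T[:3,3],d/np.linalg.norm(d)
def atz(f,rc,z):
    o,d=ray(f,rc);return o+d*(z-o[2])/d[2]
def tri(f1,p1,f2,p2):
    o1,d1=ray(f1,p1);o2,d2=ray(f2,p2)
    A=np.stack([d1,-d2],1);s=np.linalg.lstsq(A,o2-o1,rcond=None)[0]
    a=o1+s[0]*d1;b=o2+s[1]*d2;return (a+b)/2,np.linalg.norm(a-b)
def proj(f,P):
    K=np.array(f["camera_matrix"]);T=np.linalg.inv(f["cam_to_world"]);p=K@(T[:3,:3]@np.array(P,float)+T[:3,3]);return p[:2]/p[2]
def save(f,n,crop=None,s=1):
    im=f["img"][:,:,::-1]
    if crop: r0,r1,c0,c1=crop; im=im[r0:r1,c0:c1]
    cv2.imwrite("pics/"+n+".png",cv2.resize(im,None,fx=s,fy=s,interpolation=cv2.INTER_CUBIC))
E
python3 - <<'E'
from h import *
F={}
for c in("scene","top"):
    f=eyes.grab_frame(c);F[c]=f;save(f,c+"0")
    print(c,np.array(f["cam_to_world"]),f["camera_matrix"])
    for l in("key_flat","key_pin","rack","lock","latch","bowl"):
        try: print(l,[(np.array(x["box"]).round(),round(x["score"],2)) for x in spot_in(c,l)[:3]])
        except Exception as e: print(e)
        try: print("  pt",[(np.array(x["pixel"]).round(1),round(x["score"],2)) for x in pinpoint(c,l)[:3]])
        except Exception as e: print(e)
print(readout.sense())
E
```

```text
scene [[   0.1     0.8    -0.59 1075.93]
 [   0.99   -0.09    0.05  -37.07]
 [  -0.01   -0.59   -0.8   837.94]
 [   0.      0.      0.      1.  ]] [[527.46   0.   319.99]
 [  0.   527.46 235.73]
 [  0.     0.     1.  ]]
key_flat [(array([507., 242.,  29.,  27.]), 0.61)]
  pt [(array([245.6, 501.9]), 0.76)]
key_pin [(array([422., 257.,  25.,  31.]), 0.68), (array([129., 255.,  41.,  56.]), 0.26)]
  pt [(array([262.8, 420.3]), 0.94)]
rack []
  pt [(array([276.6, 450.1]), 0.96)]
lock [(array([130., 254.,  37.,  51.]), 0.79)]
  pt [(array([240.2, 129. ]), 0.81)]
latch []
it knows: bowl, key_flat, key_pin, lock, rack
bowl [(array([302., 250.,  88.,  72.]), 0.94)]
  pt [(array([261.3, 302.4]), 0.96)]
top [[  -0.02   -0.99    0.11  432.82]
 [  -1.      0.02    0.03   -3.45]
 [  -0.03   -0.11   -0.99 1101.92]
 [   0.      0.      0.      1.  ]] [[522.76   0.   312.3 ]
 [  0.   522.76 240.98]
 [  0.     0.     1.  ]]
key_flat [(array([158., 228.,  28.,  16.]), 0.84)]
  pt [(array([229. , 160.9]), 0.9)]
key_pin [(array([233., 222.,  22.,  19.]), 0.93)]
  pt [(array([223.9, 234.7]), 0.56)]
rack []
  pt [(array([229.5, 209.2]), 0.9), (array([255.7, 336.2]), 0.53)]
lock [(array([493., 245.,  36.,  48.]), 0.83)]
  pt []
latch [(array([496., 245.,  36.,  50.]), 0.87), (array([159., 228.,  26.,  16.]), 0.38)]
it knows: bowl, key_flat, key_pin, lock, rack
bowl [(array([338., 260.,  77.,  74.]), 0.96)]
  pt [(array([259.6, 334. ]), 0.81)]
{'t': 1.2, 'qpos': array([-73.79,  36.  ,   2.21,  86.94,  -1.55,  57.08,  -1.15]), 'qvel': array([-0.03, -0.06, -0.1 ,  0.01, -0.02,  0.01, -0.04]), 'joint_efforts': array([ -0.  , -54.96,   1.14, -18.7 ,  -0.05,   0.02,   0.  ]), 'tcp_pos': array([222.14, 610.88, 216.49]), 'orientation': array([[-0.94,  0.34, -0.  ],
       [ 0.34,  0.94,  0.  ],
       [ 0.  ,  0.  , -1.  ]]), 'ft_force': array([ 0.04,  0.53, -0.19]), 'ft_torque': array([-0.02,  0.02,  0.01]), 'gripper_width': 0.997841719328828}
```

View images.

View pics/scene0.png

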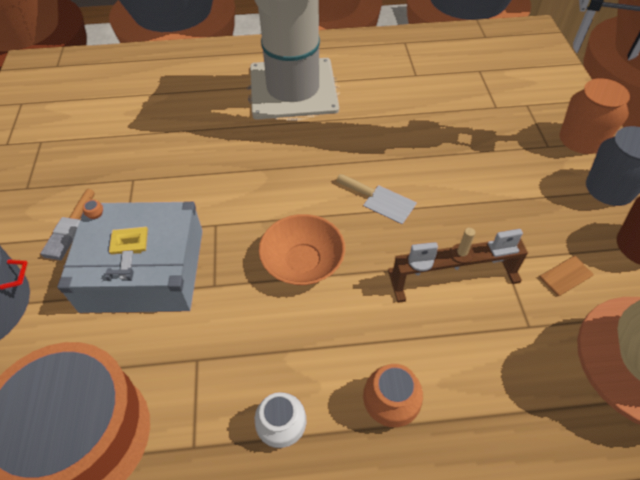

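View pics/top0.png

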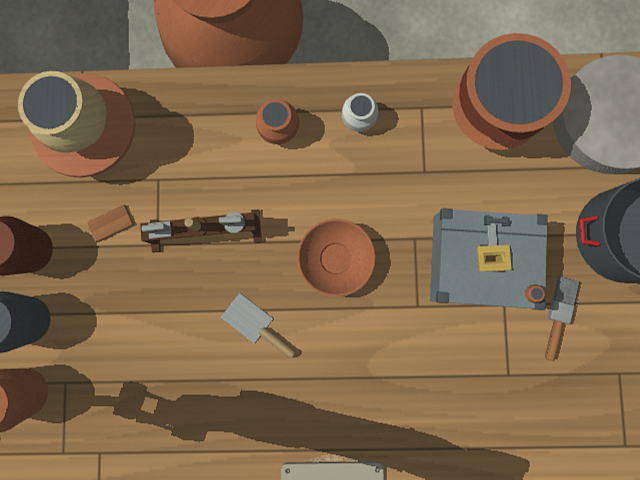

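Run:
```python
from h import *
a=eyes.grab_frame("scene");b=eyes.grab_frame("top")
import pickle;pickle.dump((a,b),open("f0.pkl","wb"))
save(a,"s_lock",(190,320,60,210),5);save(b,"t_lock",(180,310,430,570),5);save(b,"t_rack",(180,280,110,290),4);save(a,"s_rack",(200,330,370,560),4)
for n,p,q in [("flat",(245.6,501.9),(229,160.9)),("pin",(262.8,420.3),(223.9,234.7)),("rack",(276.6,450.1),(229.5,209.2)),("bowl",(261.3,302.4),(259.6,334)),("lock",(240.2,129),(245,493))]:
    print(n,*tri(a,p,b,q))
```

```text
flat [574.53 328.82  81.06] 0.4709350863486526
pin [583.68 184.16  63.74] 0.8179650976032203
rack [581.65 249.66   3.79] 0.9825934197795203
bowl [512.11 -17.39  -5.48] 6.1629284173748315
lock [ 523.76 -309.56  122.64] 0.164906890899667
```

View crops.

View pics/s_lock.png

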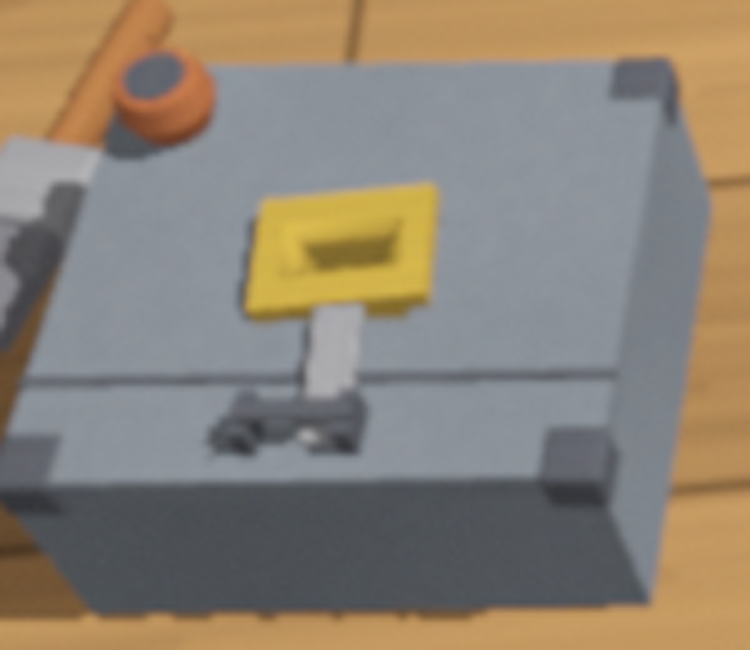

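View pics/t_lock.png

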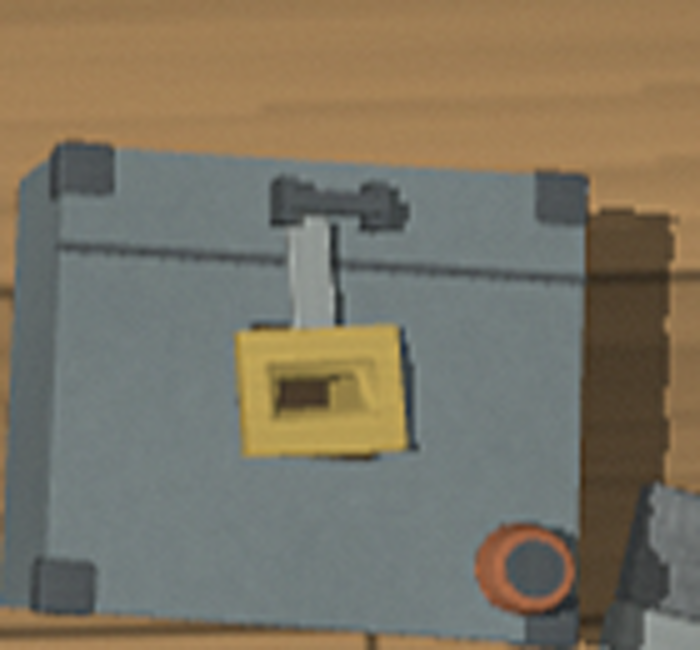

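View pics/t_rack.png

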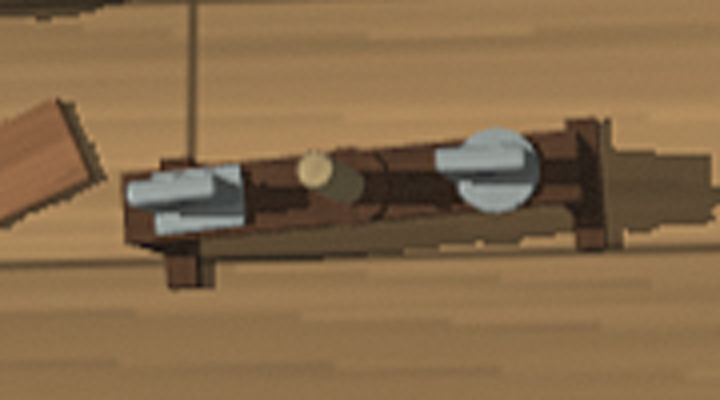

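View pics/s_rack.png

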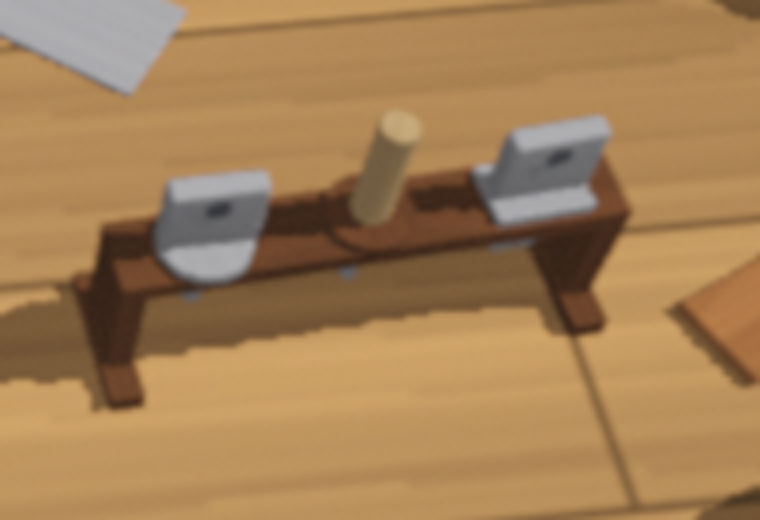

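```bash
cat >> h.py <<'E'
def un(p,r0,c0,s): # crop (x,y)-> (row,col)
    return ((p[1]+.5)/s-.5+r0,(p[0]+.5)/s-.5+c0)
E
python3 - <<'E'
from h import *
import pickle;a,b=pickle.load(open("f0.pkl","rb"))
S=lambda p:un(p,190,60,5);T=lambda p:un(p,180,430,5)
sc=[(262,198),(437,184),(430,303),(247,318)];tc=[(235,333),(400,325),(410,448),(243,457)]
# scene: left = -y, up= -x ; top: left=+y, up=+x
# scene TL: -y,-x ; top BR
m=[2,3,0,1]
P=np.array([tri(a,S(s),b,T(tc[j]))[0] for s,j in zip(sc,m)]);print(P,P.mean(0))
for f,cs,u in((a,sc,S),(b,tc,T)):
    Q=np.array([atz(f,u(c),98) for c in cs]);print(Q,Q.mean(0),[np.linalg.norm(Q[i]-Q[i-1]) for i in range(4)])
S=lambda p:un(p,200,370,4);T=lambda p:un(p,180,110,4)
print("bowtop",tri(a,S((559,136)),b,T((171,191))), atz(a,S((559,136)),120),atz(b,T((171,191)),120))
print("coll",[atz(b,T(p),80) for p in((240,166),(244,224),(157,235))])
print("rack edge",[atz(b,T(p),75) for p in((125,175),(565,130),(130,244),(575,198))])
print("bow pin",tri(a,S((220,187)),b,T((480,160))))
# bowl
for n,z in(("bowlrim",45),):
    print(atz(a,(250,302),z),atz(b,(258,337.5),z))
print(tri(a,(247,302),b,(258,337.5)))
E
```

```text
[[ 479.13 -349.67  100.43]
 [ 477.25 -288.73   97.46]
 [ 525.11 -289.     91.96]
 [ 526.52 -350.64   94.48]] [ 502.   -319.51   96.09]
[[ 476.99 -351.75   98.  ]
 [ 477.39 -290.59   98.  ]
 [ 529.41 -288.22   98.  ]
 [ 528.99 -350.07   98.  ]] [ 503.19 -320.16   98.  ] [np.float64(52.025666182405296), np.float64(61.16866517612973), np.float64(52.076009739023654), np.float64(61.85347026127974)]
[[ 524.45 -286.06   98.  ]
 [ 526.09 -348.53   98.  ]
 [ 479.14 -349.48   98.  ]
 [ 477.07 -286.56   98.  ]] [ 501.69 -317.66   98.  ] [np.float64(47.38614521575836), np.float64(62.485990415623135), np.float64(46.95587228155415), np.float64(62.950347227200226)]
bowtop (array([573.33, 333.95, 114.03]), np.float64(1.9176329267910988)) [577.53 329.85 120.  ] [572.71 332.91 120.  ]
coll [array([590.14, 312.02,  80.  ]), array([560.97, 309.73,  80.  ]), array([556.49, 353.35,  80.  ])]
rack edge [array([587.78, 371.75,  75.  ]), array([605.06, 149.98,  75.  ]), array([552.89, 368.66,  75.  ]), array([570.71, 145.23,  75.  ])]
bow pin (array([584.67, 184.21, 115.06]), np.float64(1.6422541474699885))
[520.84 -20.15  45.  ] [511.7  -20.97  45.  ]
(array([511.96, -20.27,  41.99]), np.float64(1.493883688442955))
```

```bash
cat >> h.py <<'E'
def box(x0,x1,y0,y1,z0,z1):
    return [((x,y,z0),(x,y,z1)) for x in(x0,x1) for y in(y0,y1)]+[((x0,y,z),(x1,y,z)) for y in(y0,y1) for z in(z0,z1)]+[((x,y0,z),(x,y1,z)) for x in(x0,x1) for z in(z0,z1)]
KEY=box(-15,15,-22,22,0,5)+box(-6,6,-22,22,5,45)
BLADE=box(-4.5,4.5,-13,13,-34,0)+box(-3,3,-10,10,-40,-34)
CORE=box(-24,24,-30,30,0,0)+box(-6.5,6.5,-15.5,15.5,0,0)+box(-11.5,11.5,-20.5,20.5,0,0)
def Rz(d): d=np.deg2rad(d);return np.array([[np.cos(d),-np.sin(d),0],[np.sin(d),np.cos(d),0],[0,0,1]])
def overlay(f,segs,p,R,n,crop,s,more=None):
    r0,r1,c0,c1=crop
    im=cv2.resize(f["img"][r0:r1,c0:c1,::-1],None,fx=s,fy=s,interpolation=cv2.INTER_CUBIC)
    for (sg,pp,RR,col) in [(segs,p,R,(0,255,0))]+(more or []):
        for u,v in sg:
            q=[proj(f,np.array(pp)+RR@np.array(w,float)) for w in(u,v)]
            q=[tuple(int(round(x)) for x in ((k+.5-np.array([c0,r0]))*s-.5)) for k in q]
            cv2.line(im,q[0],q[1],col,1)
    cv2.imwrite("pics/"+n+".png",im)
E
python3 - <<'E'
from h import *
import pickle;a,b=pickle.load(open("f0.pkl","rb"))
p=[573.5,332.5,75];L=[502,-318.5,98]
overlay(a,KEY,p,Rz(4.8),"o1",(215,275,470,550),8);overlay(b,KEY,p,Rz(4.8),"o2",(200,260,120,200),8)
overlay(a,CORE,L,Rz(1),"o3",(215,275,90,170),8);overlay(b,CORE,L,Rz(1),"o4",(230,290,455,535),8)
A=[cv2.imread(f"pics/o{i}.png") for i in(1,2,3,4)]
cv2.imwrite("pics/o.png",cv2.resize(np.vstack([np.hstack(A[:2]),np.hstack(A[2:])]),(800,600)))
E
```

```text
(no output)
```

View pics/o.png

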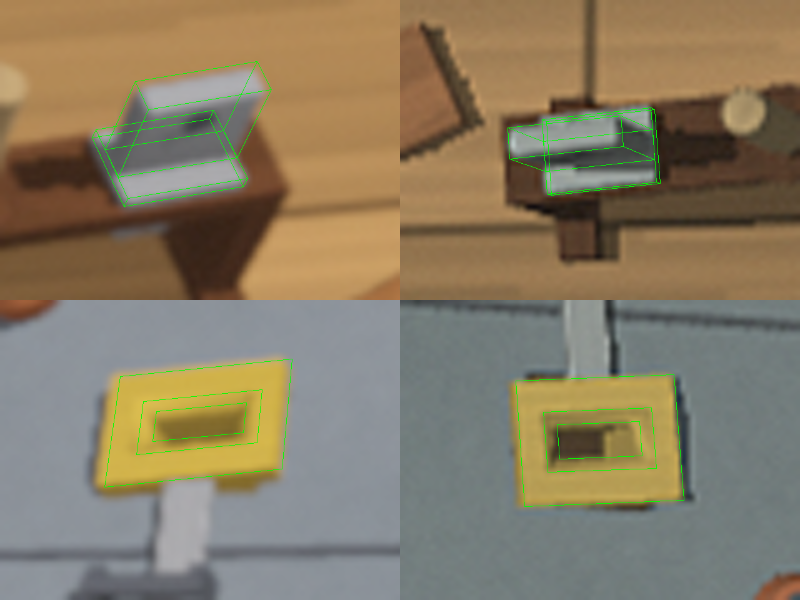

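```bash
cat > plan.py <<'E'
from h import *
from scipy.spatial.transform import Rotation as Ro
def plan(target,heading,n,hand):
    s=readout.sense();p=np.array(s["tcp_pos"]);R=np.array(s["orientation"])
    y=R[:,1];h=np.degrees(np.arctan2(y[1],y[0]))
    t=np.deg2rad(heading);Y=np.array([np.cos(t),np.sin(t),0]);Z=np.array([0,0,-1.]);Rt=np.stack([np.cross(Y,Z),Y,Z],1)
    rv=Ro.from_matrix(R.T@Rt).as_rotvec();Pt=np.array(target,float)
    print("t",s["t"],"p",p,"head",round(h,2),"zax",R[:,2],"w",s["gripper_width"],"F",s["ft_force"],"q7",s["qpos"][6])
    rows=[]
    for i in range(n):
        d=R.T@((Pt-p)/(n-i));r=rv/n
        row=[hand]+[float(round(v,1)) for v in d]+[float(round(v,2)) for v in np.degrees(r)]
        rows.append(row);p=p+R@np.array(row[1:4]);R=R@Ro.from_rotvec(np.radians(row[4:])).as_matrix()
    print(rows)
if __name__=="__main__":
    import sys;a=list(map(float,sys.argv[1:]));plan(a[:3],a[3],int(a[4]),a[5])
E
python3 plan.py 573.5 332.5 190 4.8 12 -1
```

```text
t 1.3 p [222.15 610.86 216.46] head 70.01 zax [-0. -0. -1.] w 0.9995125578560325 F [-0.43  0.14  0.1 ] q7 -1.1449527979123588
[[-1.0, -35.4, -11.8, 2.2, -0.0, 0.0, 5.43], [-1.0, -36.4, -8.4, 2.2, -0.0, 0.0, 5.43], [-1.0, -37.0, -4.9, 2.2, -0.0, 0.0, 5.43], [-1.0, -37.3, -1.4, 2.2, -0.0, 0.0, 5.43], [-1.0, -37.3, 2.2, 2.2, -0.0, 0.0, 5.43], [-1.0, -36.9, 5.7, 2.2, -0.0, 0.0, 5.43], [-1.0, -36.2, 9.2, 2.2, -0.0, 0.0, 5.43], [-1.0, -35.2, 12.5, 2.2, -0.0, 0.0, 5.43], [-1.0, -33.9, 15.8, 2.2, -0.0, 0.0, 5.43], [-1.0, -32.2, 19.0, 2.2, -0.0, 0.0, 5.43], [-1.0, -30.3, 21.9, 2.2, -0.0, 0.0, 5.43], [-1.0, -28.1, 24.7, 2.3, -0.0, 0.0, 5.43]]
```

Call:
carry_out:
  rows:
    - [[-1, -35, -12, 2, 0, 0, 5.4], [-1, -36, -8, 2, 0, 0, 5.4], [-1, -37, -5, 2, 0, 0, 5.4], [-1, -37, -1, 2, 0, 0, 5.4], [-1, -37, 2, 2, 0, 0, 5.4], [-1, -37, 6, 2, 0, 0, 5.4], [-1, -36, 9, 2, 0, 0, 5.4], [-1, -35, 13, 2, 0, 0, 5.4], [-1, -34, 16, 2, 0, 0, 5.4], [-1, -32, 19, 2, 0, 0, 5.4], [-1, -30, 22, 2, 0, 0, 5.4], [-1, -28, 25, 2, 0, 0, 5.4]]

```text
t: 2.3
tcp_pos: [573.3, 331.7, 189.0]
orientation: [[-0.061, 0.998, -0.006], [0.998, 0.062, 0.012], [0.012, -0.005, -1.0]]
ft_force: [0.3, 0.7, 0.1]
gripper_width: 0.995
```

```bash
python3 plan.py 573.5 332.5 160 4.8 6 -1
```

```text
t 2.3 p [573.28 331.67 188.96] head 3.53 zax [-0.01  0.01 -1.  ] w 0.9950570368994649 F [0.34 0.67 0.09] q7 -15.633264062268553
[[-1.0, 0.1, 0.1, 4.8, -0.05, -0.12, -0.21], [-1.0, 0.1, 0.1, 4.8, -0.05, -0.12, -0.21], [-1.0, 0.1, 0.0, 4.8, -0.05, -0.12, -0.21], [-1.0, 0.1, 0.1, 4.9, -0.05, -0.12, -0.21], [-1.0, 0.1, 0.0, 4.8, -0.05, -0.12, -0.21], [-1.0, 0.1, 0.1, 4.9, -0.05, -0.12, -0.21]]
```

Call:
carry_out:
  rows:
    - [[-1, 0.8, 0.4, 10, -0.3, -0.7, -1.3], [-1, 0, 0, 20, 0, 0, 0], [-1, 0, 0, 20, 0, 0, 0], [-1, 0, 0, 20, 0, 0, 0], [-1, 0, 0, 12, 0, 0, 0], [-1, 0, 0, 0, 0, 0, 0]]

```text
t: 2.8
tcp_pos: [586.5, 319.2, 104.9]
orientation: [[-0.065, 0.998, 0.012], [0.998, 0.065, -0.007], [-0.007, 0.012, -1.0]]
ft_force: [-0.3, -0.3, -0.1]
gripper_width: 0.999
```

```bash
python3 plan.py 573.5 332.5 97 4.8 1 -1
python3 - <<'E'
from h import *
b=eyes.grab_frame("top");a=eyes.grab_frame("scene")
save(a,"s1",(150,300,420,600),4);save(b,"t1",(150,280,100,260),4)
E
```

```text
t 2.8 p [586.53 319.23 104.87] head 3.73 zax [ 0.01 -0.01 -1.  ] w 0.9991163703626651 F [-0.3  -0.35 -0.14] q7 -13.523227741783936
[[-1.0, 14.1, -12.2, 7.6, 0.68, 0.43, -1.07]]
```

View pics/s1.png

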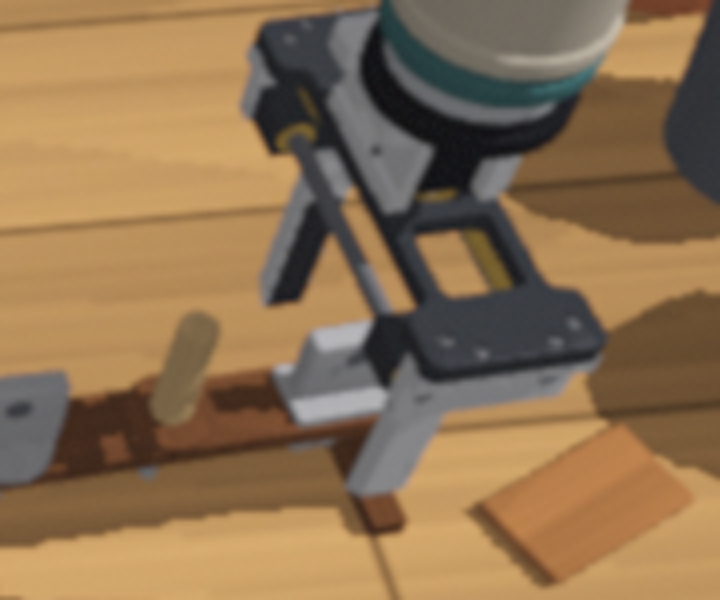

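Call:
carry_out:
  rows:
    - [[-1, 14, -12, 4, 0.7, 0.4, -1.1], [-1, 0, 0, 0, 0, 0, 0], [-1, 0, 0, 0, 0, 0, 0]]

```text
t: 3.15
tcp_pos: [575.3, 336.2, 106.0]
orientation: [[-0.088, 0.996, 0.006], [0.996, 0.088, 0.005], [0.004, 0.006, -1.0]]
ft_force: [-0.5, 0.2, 0.3]
gripper_width: 1.003
```

```bash
python3 plan.py 573.5 332.5 97 4.8 1 -1
```

```text
t 3.15 p [575.26 336.21 105.98] head 5.02 zax [ 0.01  0.   -1.  ] w 1.0025092885834936 F [-0.5   0.16  0.29] q7 -13.488210297366278
[[-1.0, -3.6, -2.1, 9.0, 0.35, -0.25, 0.22]]
```

Call:
carry_out:
  rows:
    - [[-1, -3.6, -2, 5, 0.3, -0.2, -0.2], [-1, 0, 0, 4, 0, 0, 0], [-1, 0, 0, 0, 0, 0, 0], [-1, 0, 0, 0, 0, 0, 0]]

```text
t: 3.48
tcp_pos: [573.7, 334.2, 98.4]
orientation: [[-0.094, 0.996, 0.003], [0.996, 0.094, 0.003], [0.003, 0.003, -1.0]]
ft_force: [-0.7, -0.9, -0.1]
gripper_width: 1.0
```

```bash
python3 plan.py 573.5 332.5 97 4.8 1 -1
```

```text
t 3.4833 p [573.7  334.21  98.39] head 5.39 zax [ 0.  0. -1.] w 1.000045387836557 F [-0.69 -0.88 -0.12] q7 -12.979382355663368
[[-1.0, -1.7, -0.4, 1.4, 0.2, -0.17, 0.59]]
```

Call:
carry_out:
  rows:
    - [[-1, -1.7, -0.2, 1.4, 0.2, -0.2, 0.5], [-1, 0, 0, 0, 0, 0, 0], [1, 0, 0, 0, 0, 0, 0], [1, 0, 0, 0, 0, 0, 0], [1, 0, 0, 0, 0, 0, 0], [1, 0, 0, 0, 0, 0, 0], [1, 0, 0, 0, 0, 0, 0], [1, 0, 0, 0, 0, 0, 0], [1, 0, 0, 0, 0, 0, 0]]

```text
t: 4.23
tcp_pos: [574.5, 331.4, 97.0]
orientation: [[-0.083, 0.997, 0.0], [0.997, 0.083, -0.001], [-0.001, 0.0, -1.0]]
ft_force: [-0.6, -0.3, -0.4]
gripper_width: 0.542
```

```bash
python3 plan.py 573.5 332.5 170 4.8 8 1
```

```text
t 4.2333 p [574.46 331.38  96.98] head 4.75 zax [ 0. -0. -1.] w 0.5417999657171491 F [-0.55 -0.28 -0.44] q7 -13.395680901122164
[[1.0, 0.1, -0.1, -9.1, 0.0, 0.01, -0.01], [1.0, 0.1, -0.1, -9.1, 0.0, 0.01, -0.01], [1.0, 0.2, -0.1, -9.1, 0.0, 0.01, -0.01], [1.0, 0.1, -0.1, -9.1, 0.0, 0.01, -0.01], [1.0, 0.2, -0.1, -9.2, 0.0, 0.01, -0.01], [1.0, 0.1, -0.1, -9.1, 0.0, 0.01, -0.01], [1.0, 0.2, -0.1, -9.2, 0.0, 0.01, -0.01], [1.0, 0.1, -0.1, -9.1, 0.0, 0.01, -0.01]]
```

Still closing; wait on.

Call:
carry_out:
  rows:
    - [[1, 0, 0, 0, 0, 0, 0], [1, 0, 0, 0, 0, 0, 0], [1, 0, 0, 0, 0, 0, 0], [1, 0, 0, 0, 0, 0, 0], [1, 0, 0, 0, 0, 0, 0], [1, 0, 0, 0, 0, 0, 0], [1, 0, 0, 0, 0, 0, 0], [1, 0, 0, 0, 0, 0, 0]]

```text
t: 4.9
tcp_pos: [574.7, 331.5, 97.1]
orientation: [[-0.083, 0.997, 0.001], [0.997, 0.083, -0.001], [-0.001, 0.001, -1.0]]
ft_force: [0.3, -0.9, -0.8]
gripper_width: 0.126
```

```bash
python3 plan.py 573.5 332.5 190 4.8 8 1
```

```text
t 4.9 p [574.65 331.51  97.08] head 4.76 zax [ 0. -0. -1.] w 0.12557018887354973 F [ 0.32 -0.92 -0.8 ] q7 -13.395469927791034
[[1.0, 0.1, -0.1, -11.6, 0.01, 0.01, -0.01], [1.0, 0.1, -0.1, -11.6, 0.01, 0.01, -0.01], [1.0, 0.1, -0.1, -11.6, 0.01, 0.01, -0.01], [1.0, 0.1, -0.1, -11.6, 0.01, 0.01, -0.01], [1.0, 0.2, -0.2, -11.6, 0.01, 0.01, -0.01], [1.0, 0.1, -0.2, -11.6, 0.01, 0.01, -0.01], [1.0, 0.2, -0.1, -11.7, 0.01, 0.01, -0.01], [1.0, 0.1, -0.2, -11.6, 0.01, 0.01, -0.01]]
```

Call:
carry_out:
  rows:
    - [[1, 0, 0, 0, 0, 0, 0], [1, 0, 0, 0, 0, 0, 0], [1, 0, 0, -6, 0, 0, 0], [1, 0, 0, -10, 0, 0, 0], [1, 0, 0, -12, 0, 0, 0], [1, 0, 0, -15, 0, 0, 0], [1, 0, 0, -20, 0, 0, 0], [1, 0, 0, -20, 0, 0, 0], [1, 0, 0, -15, 0, 0, 0], [1, 0, 0, -8, 0, 0, 0], [1, 0, 0, 0, 0, 0, 0], [1, 0, 0, 0, 0, 0, 0]]

```text
t: 5.9
tcp_pos: [574.4, 331.1, 214.4]
orientation: [[-0.082, 0.997, 0.002], [0.997, 0.082, -0.001], [-0.001, 0.002, -1.0]]
ft_force: [-0.1, 0.9, -1.6]
gripper_width: 0.124
```

```bash
python3 plan.py 502 -319 200 1 16 1
python3 - <<'E'
from h import *
b=eyes.grab_frame("top");a=eyes.grab_frame("scene")
save(a,"s2",(150,300,420,600),4)
E
```

```text
t 5.9 p [574.44 331.06 214.42] head 4.72 zax [ 0. -0. -1.] w 0.1238384159666193 F [-0.15  0.86 -1.6 ] q7 -15.761635681689933
[[1.0, -40.1, -7.9, 0.9, 0.01, 0.0, 0.23], [1.0, -40.2, -7.7, 0.9, 0.01, 0.0, 0.23], [1.0, -40.2, -7.5, 0.9, 0.01, 0.0, 0.23], [1.0, -40.2, -7.4, 0.9, 0.01, 0.0, 0.23], [1.0, -40.2, -7.2, 0.9, 0.01, 0.0, 0.23], [1.0, -40.3, -7.0, 0.9, 0.01, 0.0, 0.23], [1.0, -40.3, -6.9, 1.0, 0.01, 0.0, 0.23], [1.0, -40.3, -6.7, 0.9, 0.01, 0.0, 0.23], [1.0, -40.3, -6.6, 1.0, 0.01, 0.0, 0.23], [1.0, -40.4, -6.4, 0.9, 0.01, 0.0, 0.23], [1.0, -40.4, -6.2, 1.0, 0.01, 0.0, 0.23], [1.0, -40.4, -6.1, 1.0, 0.01, 0.0, 0.23], [1.0, -40.5, -5.9, 0.9, 0.01, 0.0, 0.23], [1.0, -40.5, -5.8, 1.0, 0.01, 0.0, 0.23], [1.0, -40.5, -5.6, 0.9, 0.01, 0.0, 0.23], [1.0, -40.5, -5.4, 1.0, 0.01, 0.0, 0.23]]
```

View pics/s2.png

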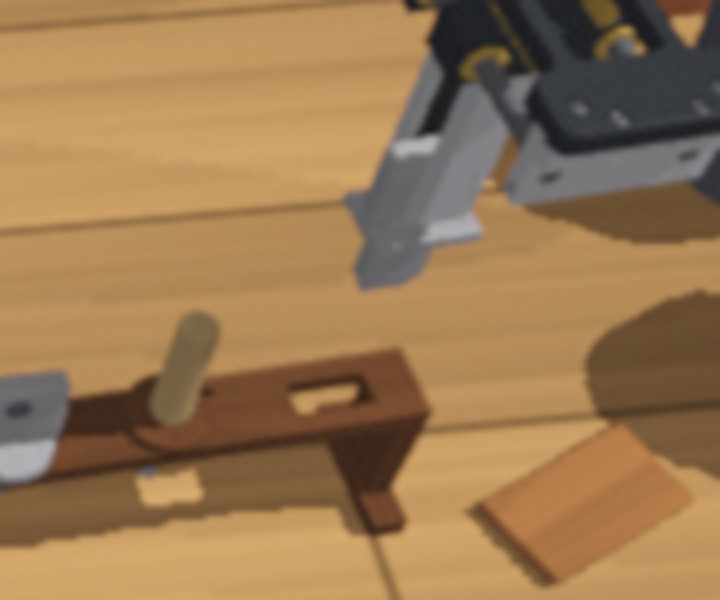

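Call:
carry_out:
  rows:
    - [[1, -15, -3, 0, 0, 0, 0], [1, -30, -6, 0, 0, 0, 0.3], [1, -38, -8, 1, 0, 0, 0.3], [1, -38, -8, 1, 0, 0, 0.3], [1, -38, -8, 1, 0, 0, 0.3], [1, -38, -7, 1, 0, 0, 0.3], [1, -38, -7, 1, 0, 0, 0.3], [1, -38, -7, 1, 0, 0, 0.3], [1, -38, -7, 1, 0, 0, 0.3], [1, -38, -7, 1, 0, 0, 0.3], [1, -38, -7, 1, 0, 0, 0.3], [1, -38, -6, 1, 0, 0, 0.3]]

```text
t: 7.0
tcp_pos: [509.2, -102.4, 189.2]
orientation: [[-0.045, 0.999, -0.021], [0.999, 0.045, 0.0], [0.001, -0.021, -1.0]]
ft_force: [0.7, -0.7, -2.1]
gripper_width: 0.123
```

```bash
python3 plan.py 502 -319 200 1 6 1
```

```text
t 7.0 p [ 509.15 -102.39  189.25] head 2.59 zax [-0.02  0.   -1.  ] w 0.12334054816383754 F [ 0.7  -0.7  -2.07] q7 24.239435803273842
[[1.0, -36.0, -2.9, -1.8, -0.2, -0.01, 0.27], [1.0, -36.0, -2.7, -1.8, -0.2, -0.01, 0.27], [1.0, -36.0, -2.5, -1.8, -0.2, -0.01, 0.27], [1.0, -36.1, -2.3, -1.8, -0.2, -0.01, 0.27], [1.0, -36.1, -2.2, -1.7, -0.2, -0.01, 0.27], [1.0, -36.0, -1.9, -1.8, -0.2, -0.01, 0.27]]
```

Call:
carry_out:
  rows:
    - [[1, -38, -4, -3, -0.5, 0, 0.3], [1, -36, -3, -3, -0.4, 0, 0.3], [1, -34, -3, -2, -0.3, 0, 0.3], [1, -30, -2, -2, 0, 0, 0.3], [1, -25, -2, -1, 0, 0, 0.2], [1, -18, -1, 0, 0, 0, 0], [1, -10, 0, 0, 0, 0, 0], [1, 0, 0, 0, 0, 0, 0], [1, 0, 0, 0, 0, 0, 0]]

```text
t: 7.75
tcp_pos: [488.1, -312.8, 192.1]
orientation: [[-0.003, 1.0, -0.016], [1.0, 0.003, 0.001], [0.001, -0.016, -1.0]]
ft_force: [0.5, 0.0, -1.9]
gripper_width: 0.123
```

```bash
python3 plan.py 502 -319 200 1 3 1
```

```text
t 7.75 p [ 488.06 -312.76  192.12] head 0.15 zax [-0.02  0.   -1.  ] w 0.1227198610347345 F [ 0.5   0.   -1.92] q7 42.93796458561084
[[1.0, -2.1, 4.6, -2.7, -0.31, -0.02, -0.28], [1.0, -2.1, 4.6, -2.7, -0.31, -0.02, -0.28], [1.0, -2.1, 4.6, -2.6, -0.31, -0.02, -0.28]]
```

Call:
carry_out:
  rows:
    - [[1, -3, 7, 2, -0.5, 0, -0.4], [1, -2, 5, 6, -0.4, 0, -0.4], [1, -1, 2, 6, 0, 0, 0], [1, 0, 0, 0, 0, 0, 0], [1, 0, 0, 0, 0, 0, 0], [1, 0, 0, 0, 0, 0, 0]]

```text
t: 8.25
tcp_pos: [505.6, -310.4, 174.5]
orientation: [[-0.028, 1.0, -0.001], [1.0, 0.028, 0.007], [0.007, -0.001, -1.0]]
ft_force: [0.0, -0.3, -1.1]
gripper_width: 0.124
```

```bash
python3 plan.py 502 -319 175 1 1 1
python3 - <<'E'
from h import *
a=eyes.grab_frame("scene");b=eyes.grab_frame("top");s=readout.sense()
R=np.array(s["orientation"]);RK=np.stack([R[:,1],R[:,0],-R[:,2]],1)
# key frame: z=-toolz, y = toolx, x = tooly? check right-handed
print(np.linalg.det(RK))
p=np.array(s["tcp_pos"])-R[:,2]*8+R[:,2]*30
c=(190,270,80,180);L=[502,-318.5,98]
m=[(BLADE,p,RK,(0,255,0)),(CORE,L,Rz(1),(0,0,255))]
overlay(a,KEY,p,RK,"p1",c,7,m)
save(a,"p1r",c,7)
overlay(b,KEY,p,RK,"p2",(200,300,440,560),6,m)
E
```

```text
t 8.25 p [ 505.61 -310.4   174.46] head 1.62 zax [-0.    0.01 -1.  ] w 0.12417515248844731 F [ 0.01 -0.34 -1.15] q7 44.32417950871121
[[1.0, -8.5, -3.9, -0.6, -0.05, -0.42, 0.62]]
0.9999999999999999
```

View pics/p1.png

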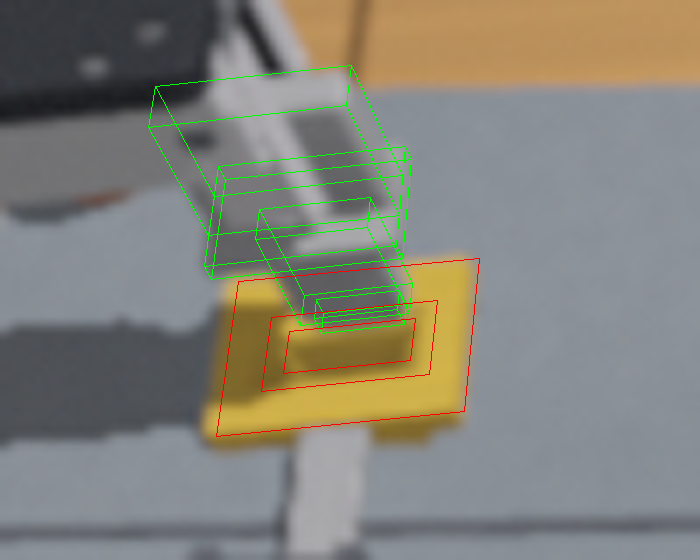

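View pics/p1r.png

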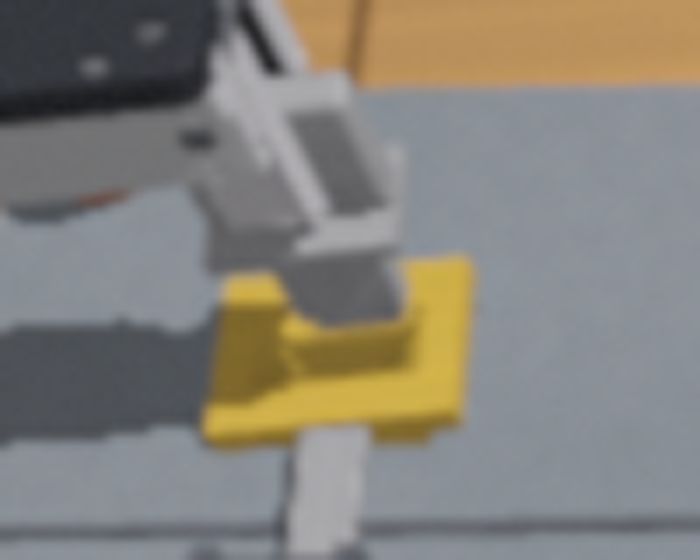

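View pics/p2.png

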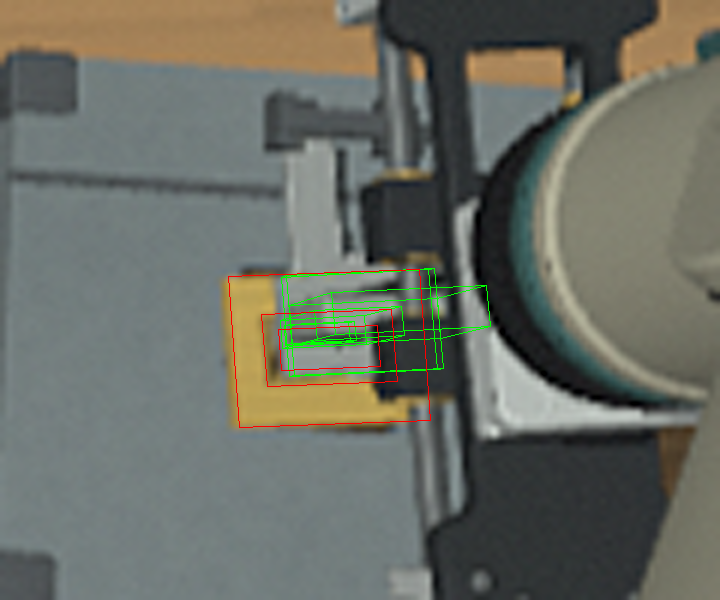

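Call:
carry_out:
  rows:
    - [[1, -7, -3, 0, 0, -0.4, 0.6], [1, -3, -1, 0, 0, 0, 0], [1, 0, 0, 0, 0, 0, 0], [1, 0, 0, 0, 0, 0, 0]]

```text
t: 8.68
tcp_pos: [501.3, -322.4, 175.6]
orientation: [[-0.016, 1.0, 0.0], [1.0, 0.016, -0.002], [-0.002, 0.0, -1.0]]
ft_force: [-0.5, 0.2, -1.9]
gripper_width: 0.128
```

```bash
python3 plan.py 502 -320 175 1 1 1
```

```text
t 8.6833 p [ 501.3  -322.43  175.57] head 0.91 zax [ 0. -0. -1.] w 0.1284869176634379 F [-0.45  0.19 -1.9 ] q7 44.52204919157941
[[1.0, 2.4, 0.7, 0.6, 0.02, 0.12, -0.09]]
```

Call:
carry_out:
  rows:
    - [[1, 2.4, 0.7, 1, 0, 0.1, 0], [1, 0, 0, 0, 0, 0, 0], [1, 0, 0, 0, 0, 0, 0]]

```text
t: 8.93
tcp_pos: [501.8, -320.4, 174.8]
orientation: [[-0.015, 1.0, 0.001], [1.0, 0.015, -0.0], [-0.0, 0.001, -1.0]]
ft_force: [0.3, 1.0, -1.9]
gripper_width: 0.124
```

```bash
python3 plan.py 502 -320 160 1 1 1
python3 - <<'E'
from h import *
a=eyes.grab_frame("scene");save(a,"q1",(190,270,80,180),7)
E
```

```text
t 8.9333 p [ 501.83 -320.35  174.81] head 0.84 zax [ 0. -0. -1.] w 0.12393083169349317 F [ 0.32  0.96 -1.91] q7 44.39242967824372
[[1.0, 0.4, 0.2, 14.8, 0.05, 0.02, -0.16]]
```

View pics/q1.png

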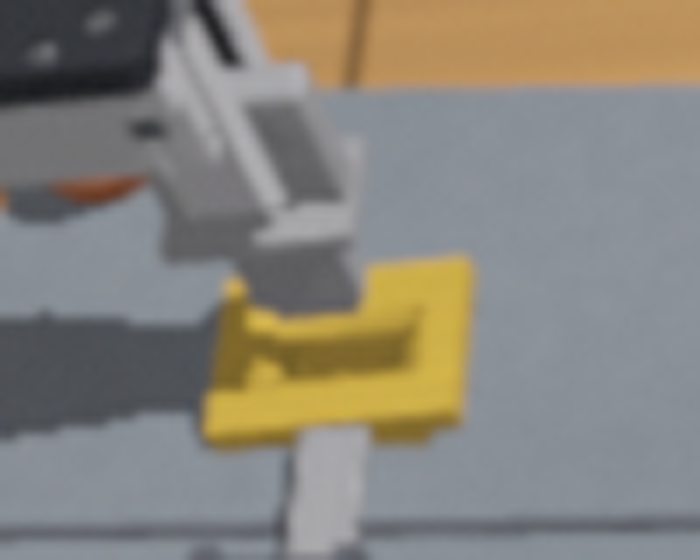

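Run:
```python
from h import *
a=eyes.grab_frame("scene")
for z in(112.8,98,90,75):
    print(z,(proj(a,[502,-319.3,z])+.5-[80,190])*7)
```

```text
112.8 [328.63 310.7 ]
98 [346.67 346.19]
90 [356.23 364.99]
75 [373.79 399.56]
```

Run:
```python
from h import *
a=eyes.grab_frame("scene");s=readout.sense()
R=np.array(s["orientation"]);RK=np.stack([R[:,1],R[:,0],-R[:,2]],1)
p=np.array(s["tcp_pos"])+R[:,2]*22+RK[:,1]*1
overlay(a,KEY,p,RK,"q2",(190,270,80,180),7,[(BLADE,p,RK,(0,255,0)),(CORE,[502,-318.5,98],Rz(1),(0,0,255))])
```

```text
(no output)
```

View pics/q2.png

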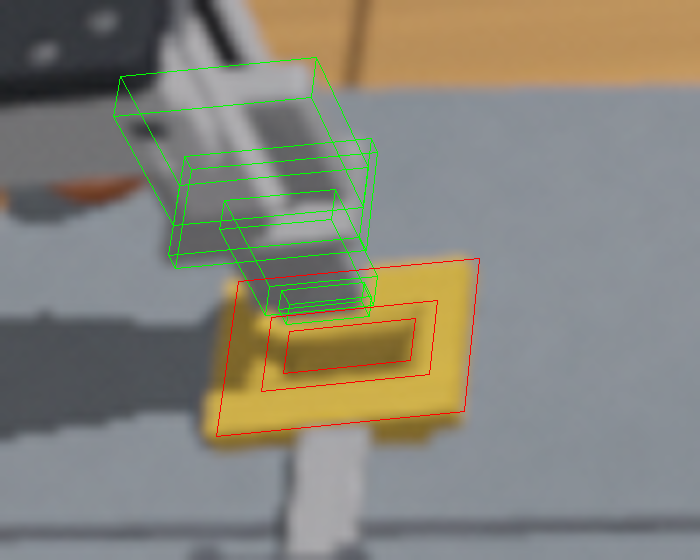

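Call:
carry_out:
  rows:
    - [[1, 0.3, 0.5, 6, 0, 0, 0], [1, 0, 0, 8, 0, 0, 0], [1, 0, 0, 6, 0, 0, 0], [1, 0, 0, 4, 0, 0, 0], [1, 0, 0, 0, 0, 0, 0]]

```text
t: 9.5
tcp_pos: [502.4, -319.4, 147.8]
orientation: [[-0.016, 1.0, 0.0], [1.0, 0.016, 0.0], [0.0, 0.0, -1.0]]
ft_force: [-0.6, 0.5, -1.3]
gripper_width: 0.123
```

```bash
python3 plan.py 502 -320 120 1 4 1
```

```text
t 9.5 p [ 502.43 -319.43  147.82] head 0.89 zax [ 0.  0. -1.] w 0.1230059550967169 F [-0.55  0.52 -1.26] q7 45.081497965017235
[[1.0, -0.1, -0.1, 7.0, 0.0, -0.0, -0.03], [1.0, -0.2, -0.1, 6.9, 0.0, -0.0, -0.03], [1.0, -0.1, -0.1, 7.0, 0.0, -0.0, -0.03], [1.0, -0.2, -0.1, 6.9, 0.0, -0.0, -0.03]]
```

Call:
carry_out:
  rows:
    - [[1, 0, 0, 6, 0, 0, 0], [1, 0, 0, 7, 0, 0, 0], [1, 0, 0, 5, 0, 0, 0], [1, 0, 0, 4, 0, 0, 0], [1, 0, 0, 0, 0, 0, 0]]

```text
t: 9.92
tcp_pos: [502.1, -319.3, 122.7]
orientation: [[-0.015, 1.0, -0.001], [1.0, 0.015, 0.001], [0.001, -0.001, -1.0]]
ft_force: [-0.3, -0.1, -1.6]
gripper_width: 0.128
```

```bash
python3 plan.py 502 -320 120 1 1 1
```

```text
t 9.9167 p [ 502.09 -319.31  122.69] head 0.88 zax [-0.  0. -1.] w 0.12763791229437776 F [-0.29 -0.15 -1.6 ] q7 45.768616043992495
[[1.0, -0.7, -0.1, 2.7, -0.05, -0.04, -0.12]]
```

Nearly home, no contact force. Press lightly until touching the core.

Call:
carry_out:
  rows:
    - [[1, 0, 0, 2, 0, 0, 0], [1, 0, 0, 1.5, 0, 0, 0], [1, 0, 0, 0, 0, 0, 0], [1, 0, 0, 0, 0, 0, 0]]

```text
t: 10.25
tcp_pos: [502.6, -319.8, 120.8]
orientation: [[-0.015, 1.0, 0.001], [1.0, 0.015, 0.0], [0.0, 0.001, -1.0]]
ft_force: [-1.3, -0.1, -2.2]
gripper_width: 0.125
```

```bash
python3 plan.py 502 -320 120 1 1 1
python3 - <<'E'
from h import *
a=eyes.grab_frame("scene");save(a,"q3",(190,270,80,180),7)
E
```

```text
t 10.25 p [ 502.55 -319.75  120.83] head 0.87 zax [ 0.  0. -1.] w 0.12543258784965933 F [-1.35 -0.14 -2.22] q7 45.872689241916184
[[1.0, -0.2, -0.6, 0.8, 0.04, -0.02, -0.13]]
```

View pics/q3.png

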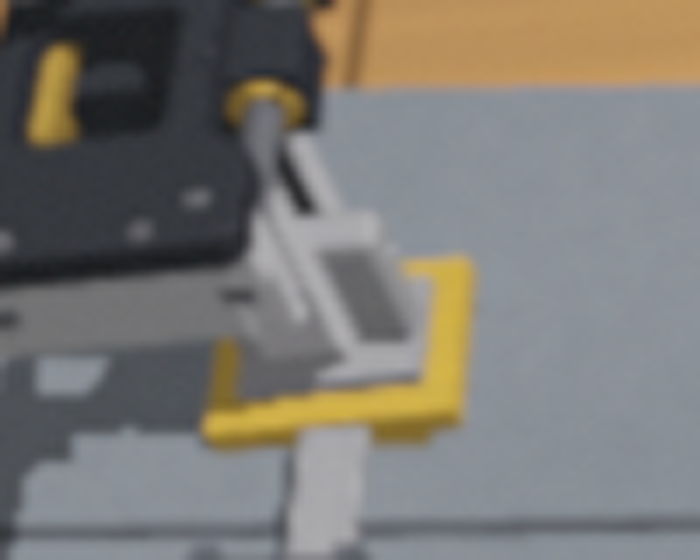

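Call:
carry_out:
  rows:
    - [[1, 0, 0, 0, 0, 0, -3], [1, 0, 0, 0, 0, 0, -6], [1, 0, 0, 0, 0, 0, -6], [1, 0, 0, 0, 0, 0, -6], [1, 0, 0, 0, 0, 0, -6], [1, 0, 0, 0, 0, 0, -3], [1, 0, 0, 0, 0, 0, 0]]

```text
t: 10.88
tcp_pos: [502.5, -319.9, 120.7]
orientation: [[-0.534, 0.846, 0.001], [0.846, 0.534, -0.001], [-0.001, 0.0, -1.0]]
ft_force: [-0.8, 0.3, -0.9]
gripper_width: 0.123
```

```bash
python3 plan.py 502.5 -319.5 120.5 80 8 1; python3 -c "
from h import *;print(readout.sense()['ft_torque'])"
```

```text
t 10.8833 p [ 502.53 -319.92  120.68] head 32.26 zax [ 0. -0. -1.] w 0.12266147021408909 F [-0.76  0.27 -0.94] q7 69.29587468893371
[[1.0, 0.0, 0.0, 0.0, -0.0, 0.01, -5.97], [1.0, 0.1, 0.0, 0.0, -0.0, 0.01, -5.97], [1.0, 0.0, 0.0, 0.0, -0.0, 0.01, -5.97], [1.0, 0.0, 0.1, 0.0, -0.0, 0.01, -5.97], [1.0, 0.0, 0.1, 0.0, -0.0, 0.01, -5.97], [1.0, 0.1, 0.0, 0.1, -0.0, 0.01, -5.97], [1.0, 0.0, 0.1, 0.0, -0.0, 0.01, -5.97], [1.0, 0.0, 0.0, 0.1, -0.0, 0.01, -5.97]]
[ 0.07  0.09 -0.05]
```

Call:
carry_out:
  rows:
    - [[1, 0, 0, 0, 0, 0, -4], [1, 0, 0, 0, 0, 0, -6], [1, 0, 0, 0, 0, 0, -6], [1, 0, 0, 0, 0, 0, -6], [1, 0, 0, 0, 0, 0, -6], [1, 0, 0, 0, 0, 0, -6], [1, 0, 0, 0, 0, 0, -6], [1, 0, 0, 0, 0, 0, -4], [1, 0, 0, 0, 0, 0, 0], [1, 0, 0, 0, 0, 0, 0]]

```text
t: 11.72
tcp_pos: [502.9, -319.4, 120.6]
orientation: [[-0.975, 0.223, 0.001], [0.223, 0.975, 0.0], [-0.001, 0.001, -1.0]]
ft_force: [1.3, 0.1, -1.4]
gripper_width: 0.124
```

```bash
python3 plan.py 502.5 -319.5 120.5 82 1 1; python3 -c "
from h import *;print(readout.sense()['ft_torque'])
a=eyes.grab_frame('scene');b=eyes.grab_frame('top');save(a,'r1',(190,270,80,180),7);save(b,'r2',(200,300,440,560),6)"
```

```text
t 11.7167 p [ 502.94 -319.4   120.6 ] head 77.13 zax [ 0.  0. -1.] w 0.12417058420543985 F [ 1.27  0.14 -1.43] q7 102.9121748293974
[[1.0, 0.4, -0.2, 0.1, 0.03, 0.08, -4.87]]
[ 0.12 -0.05  0.01]
```

View pics/r1.png

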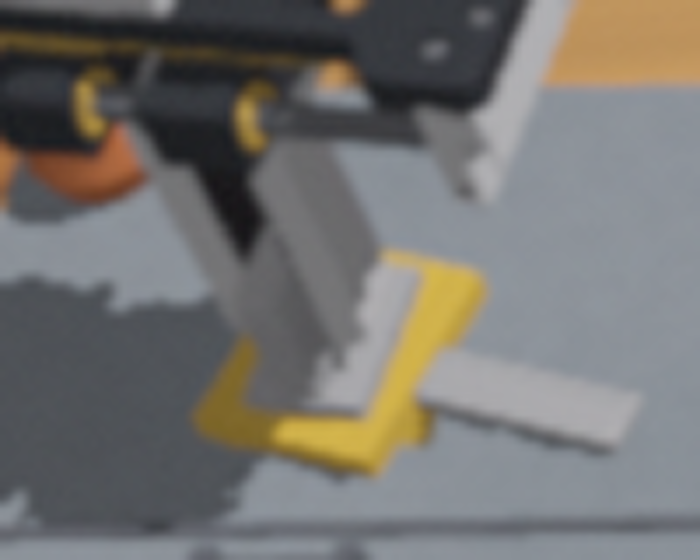

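View pics/r2.png

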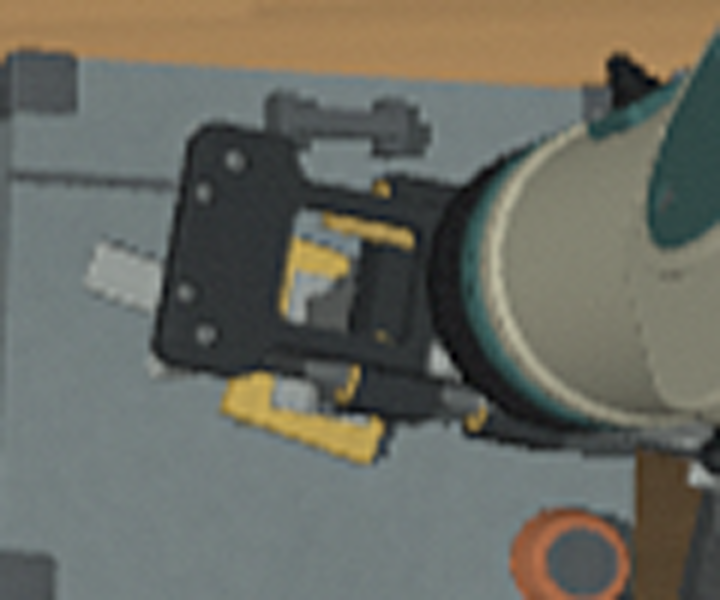

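Call:
carry_out:
  rows:
    - [[1, 0, 0, 0, 0, 0, -4], [1, 0, 0, 0, 0, 0, -2], [1, 0, 0, 0, 0, 0, 0], [1, 0, 0, 0, 0, 0, 0], [1, 0, 0, 0, 0, 0, 4], [1, 0, 0, 0, 0, 0, 2], [1, 0, 0, 0, 0, 0, 0], [1, 0, 0, 0, 0, 0, 0]]

```text
t: 12.48
tcp_pos: [502.7, -319.7, 120.4]
orientation: [[-0.972, 0.236, 0.0], [0.236, 0.972, -0.001], [-0.001, -0.001, -1.0]]
ft_force: [0.0, 0.3, -1.3]
gripper_width: 0.123
```

```bash
python3 plan.py 502.5 -319.5 120.5 77 1 1; python3 -c "
from h import *;print(readout.sense()['ft_torque'])
a=eyes.grab_frame('scene');save(a,'r3',(190,270,80,180),7)"
```

```text
t 12.4833 p [ 502.73 -319.71  120.35] head 76.35 zax [ 0. -0. -1.] w 0.12308375012038342 F [ 0.02  0.3  -1.31] q7 102.29522524361658
[[1.0, 0.3, 0.1, -0.1, -0.03, 0.04, -0.65]]
[0.03 0.01 0.02]
```

View pics/r3.png

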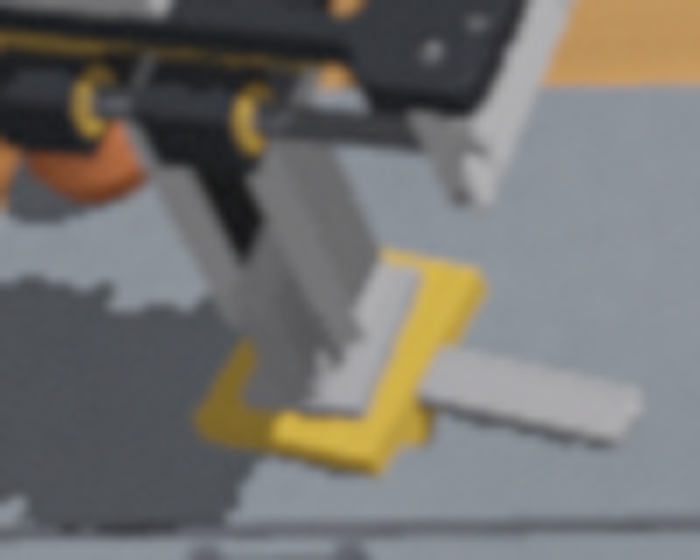

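Run:
```python
from h import *
a=eyes.grab_frame("scene")
for u,v in(((430,405),(615,438)),((450,345),(640,393)),((430,375),(628,415))):
    P,Q=[atz(a,un(x,190,80,7),92) for x in(u,v)];d=Q-P;print(np.degrees(np.arctan2(d[1],d[0])))
```

```text
72.05304911001106
67.46648777128765
70.54325774293329
```

Call:
carry_out:
  rows:
    - [[1, 0, 0, -5, 0, 0, 0], [1, 0, 0, -8, 0, 0, 0], [1, 0, 0, -10, 0, 0, 0], [1, 0, 0, -12, 0, 0, 0], [1, 0, 0, -14, 0, 0, 0], [1, 0, 0, -16, 0, 0, 0], [1, 0, 0, -16, 0, 0, 0], [1, 0, 0, -12, 0, 0, 0], [1, 0, 0, -4, 0, 0, 0], [1, 0, 0, 0, 0, 0, 0]]

```text
t: 13.42
tcp_pos: [503.3, -320.4, 229.4]
orientation: [[-0.972, 0.233, 0.005], [0.233, 0.972, -0.003], [-0.005, -0.002, -1.0]]
ft_force: [0.4, -0.1, -1.6]
gripper_width: 0.128
```

```bash
python3 plan.py 512 -20.5 200 76 10 1; python3 -c "
from h import *
a=eyes.grab_frame('scene');save(a,'u1',(150,300,60,260),4)"
```

```text
t 13.4167 p [ 503.26 -320.37  229.38] head 76.5 zax [ 0. -0. -1.] w 0.12818028456769387 F [ 0.36 -0.11 -1.57] q7 103.36610854189777
[[1.0, 6.2, 29.4, 2.8, -0.01, 0.03, 0.05], [1.0, 6.2, 29.4, 2.9, -0.01, 0.03, 0.05], [1.0, 6.2, 29.3, 2.9, -0.01, 0.03, 0.05], [1.0, 6.2, 29.3, 2.9, -0.01, 0.03, 0.05], [1.0, 6.3, 29.4, 2.9, -0.01, 0.03, 0.05], [1.0, 6.3, 29.3, 2.9, -0.01, 0.03, 0.05], [1.0, 6.3, 29.3, 2.9, -0.01, 0.03, 0.05], [1.0, 6.3, 29.3, 2.9, -0.01, 0.03, 0.05], [1.0, 6.4, 29.4, 2.9, -0.01, 0.03, 0.05], [1.0, 6.3, 29.3, 2.8, -0.01, 0.03, 0.05]]
```

View pics/u1.png

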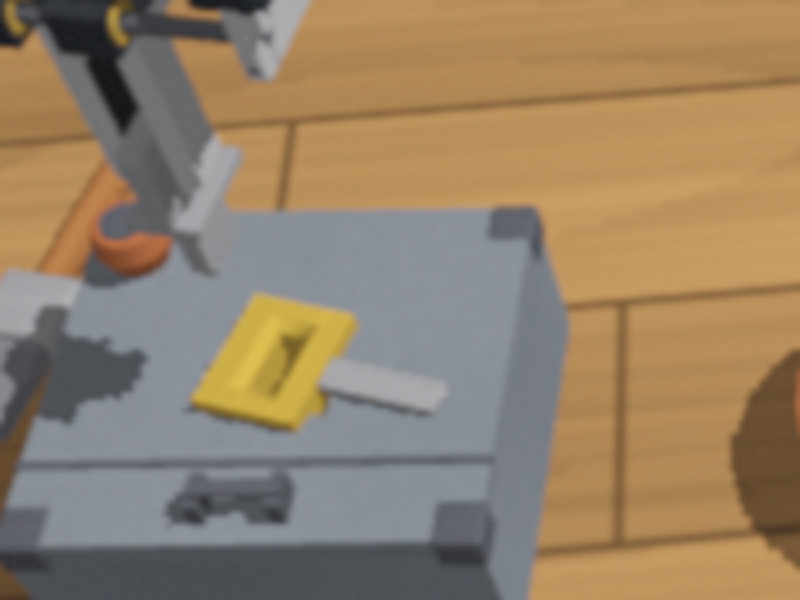

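Call:
carry_out:
  rows:
    - [[1, 3, 15, 0, 0, 0, 0], [1, 6, 28, 2, 0, 0, 0], [1, 7, 34, 3, 0, 0, 0], [1, 7, 34, 3, 0, 0, 0], [1, 7, 34, 3, 0, 0, 0], [1, 7, 34, 3, 0, 0, 0], [1, 7, 34, 3, 0, 0, 0], [1, 6, 28, 3, 0, 0, 0], [1, 5, 22, 2, 0, 0, 0], [1, 3, 14, 0, 0, 0, 0], [1, 1, 6, 0, 0, 0, 0], [1, 0, 0, 0, 0, 0, 0]]

```text
t: 14.47
tcp_pos: [501.2, -6.3, 195.9]
orientation: [[-0.973, 0.229, -0.014], [0.229, 0.973, 0.003], [0.015, 0.0, -1.0]]
ft_force: [0.2, 0.9, -1.8]
gripper_width: 0.126
```

```bash
python3 plan.py 512 -20.5 140 76 4 1
```

```text
t 14.4667 p [501.24  -6.29 195.94] head 76.74 zax [-0.01  0.   -1.  ] w 0.12562260360602973 F [ 0.19  0.9  -1.77] q7 70.48912086392838
[[1.0, -3.6, -2.8, 13.9, 0.0, -0.21, 0.18], [1.0, -3.6, -2.8, 14.0, 0.0, -0.21, 0.18], [1.0, -3.6, -2.9, 14.0, 0.0, -0.21, 0.18], [1.0, -3.5, -2.8, 13.9, 0.0, -0.21, 0.18]]
```

Call:
carry_out:
  rows:
    - [[1, -6, -5, 10, 0, -0.4, 0.2], [1, -5, -4, 15, 0, -0.3, 0], [1, -3, -2, 15, 0, 0, 0], [1, 0, 0, 10, 0, 0, 0], [1, 0, 0, 0, 0, 0, 0], [1, 0, 0, 0, 0, 0, 0]]

```text
t: 14.97
tcp_pos: [510.4, -24.8, 143.2]
orientation: [[-0.972, 0.237, -0.004], [0.237, 0.972, -0.002], [0.003, -0.003, -1.0]]
ft_force: [-0.4, 0.8, -1.8]
gripper_width: 0.124
```

```bash
python3 plan.py 512 -20.5 76 76 4 1; python3 -c "
from h import *
a=eyes.grab_frame('scene');b=eyes.grab_frame('top');save(a,'v1',(170,310,220,400),4)
s=readout.sense();print([atz(b,(258,336.5),12),atz(a,(258,303),12)])"
```

```text
t 14.9667 p [510.42 -24.84 143.19] head 76.31 zax [-0. -0. -1.] w 0.12447972747891514 F [-0.37  0.8  -1.83] q7 70.94616264045219
[[1.0, -0.2, 1.2, 16.8, -0.05, -0.05, 0.08], [1.0, -0.2, 1.2, 16.8, -0.05, -0.05, 0.08], [1.0, -0.1, 1.2, 16.8, -0.05, -0.05, 0.08], [1.0, -0.1, 1.1, 16.8, -0.05, -0.05, 0.08]]
[array([514.2 , -19.43,  12.  ]), array([516.32, -19.07,  12.  ])]
```

View pics/v1.png

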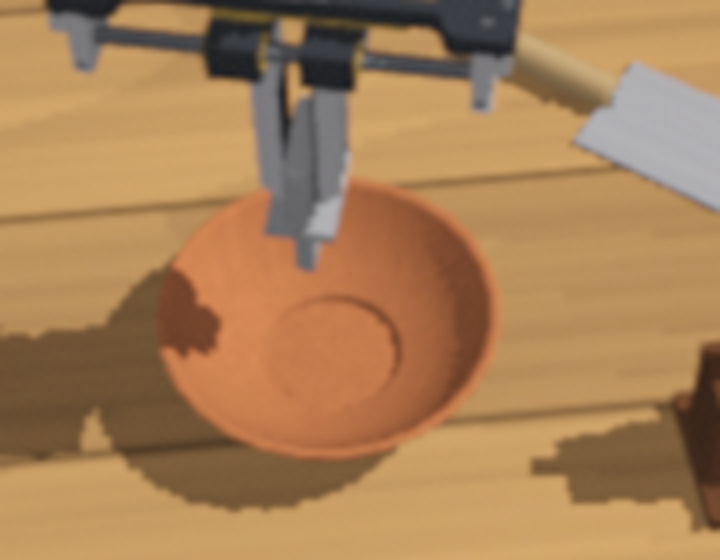

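Call:
carry_out:
  rows:
    - [[1, -1.5, 3, 10, 0, 0, 0], [1, -1, 2, 15, 0, 0, 0], [1, 0, 0, 15, 0, 0, 0], [1, 0, 0, 12, 0, 0, 0], [1, 0, 0, 6, 0, 0, 0], [1, 0, 0, 0, 0, 0, 0], [1, 0, 0, 0, 0, 0, 0]]

```text
t: 15.65
tcp_pos: [518.8, -19.5, 85.3]
orientation: [[-0.972, 0.237, 0.007], [0.237, 0.972, -0.002], [-0.007, 0.0, -1.0]]
ft_force: [-0.3, -0.9, -2.7]
gripper_width: 0.123
```

```bash
python3 plan.py 514 -20 75 76 1 1
```

```text
t 15.65 p [518.81 -19.46  85.35] head 76.31 zax [ 0.01 -0.   -1.  ] w 0.12348509910381761 F [-0.27 -0.88 -2.74] q7 69.51492640951572
[[1.0, 4.6, -1.7, 10.3, 0.0, 0.4, 0.31]]
```

Call:
carry_out:
  rows:
    - [[1, 4, -1, 4, 0, 0.3, 0], [1, 0, 0, 3, 0, 0, 0], [1, 0, 0, 1, 0, 0, 0], [1, 0, 0, 0, 0, 0, 0]]

```text
t: 15.98
tcp_pos: [515.7, -19.4, 78.4]
orientation: [[-0.972, 0.237, 0.005], [0.237, 0.972, -0.0], [-0.005, 0.001, -1.0]]
ft_force: [0.1, -0.5, -1.2]
gripper_width: 0.124
```

```bash
python3 plan.py 514 -20 75 76 1 1
```

```text
t 15.9833 p [515.74 -19.37  78.39] head 76.3 zax [ 0. -0. -1.] w 0.1242046399514366 F [ 0.14 -0.54 -1.17] q7 69.48124801172587
[[1.0, 1.6, -1.0, 3.4, 0.06, 0.26, 0.3]]
```

Close to the floor; open, wait, then look.

Call:
carry_out:
  rows:
    - [[1, 0, 0, 2, 0, 0, 0], [1, 0, 0, 0, 0, 0, 0], [-1, 0, 0, 0, 0, 0, 0], [-1, 0, 0, 0, 0, 0, 0], [-1, 0, 0, 0, 0, 0, 0], [-1, 0, 0, 0, 0, 0, 0], [-1, 0, 0, 0, 0, 0, 0], [-1, 0, 0, 0, 0, 0, 0], [-1, 0, 0, 0, 0, 0, 0], [-1, 0, 0, 0, 0, 0, 0], [-1, 0, 0, 0, 0, 0, 0]]

```text
t: 16.9
tcp_pos: [517.7, -19.4, 78.0]
orientation: [[-0.971, 0.237, 0.009], [0.237, 0.972, -0.0], [-0.009, 0.002, -1.0]]
ft_force: [-0.2, -0.5, -0.5]
gripper_width: 0.729
```

```bash
python3 plan.py 514 -20 75 76 1 1;python3 -c "
from h import *
a=eyes.grab_frame('scene');save(a,'w1',(170,310,220,400),4)"
```

```text
t 16.9 p [517.74 -19.45  78.02] head 76.29 zax [ 0.01 -0.   -1.  ] w 0.7292560206724465 F [-0.2  -0.45 -0.49] q7 69.45654162592105
[[1.0, 3.5, -1.4, 3.0, 0.12, 0.52, 0.29]]
```

View pics/w1.png

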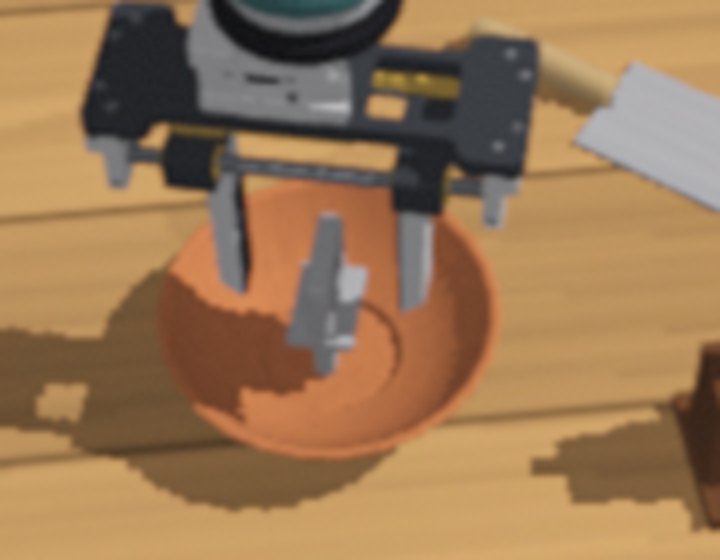

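Call:
carry_out:
  rows:
    - [[-1, 0, 0, 0, 0, 0, 0], [-1, 0, 0, 0, 0, 0, 0], [-1, 0, 0, 0, 0, 0, 0], [-1, 0, 0, -5, 0, 0, 0], [-1, 0, 0, -10, 0, 0, 0], [-1, 0, 0, -18, 0, 0, 0], [-1, 0, 0, -25, 0, 0, 0], [-1, 0, 0, -30, 0, 0, 0], [-1, 0, 0, -20, 0, 0, 0], [-1, 0, 0, -10, 0, 0, 0], [-1, 0, 0, 0, 0, 0, 0], [-1, 0, 0, 0, 0, 0, 0]]

```text
t: 17.95
tcp_pos: [516.1, -19.3, 206.6]
orientation: [[-0.972, 0.237, 0.011], [0.237, 0.972, -0.0], [-0.01, 0.002, -1.0]]
ft_force: [-0.6, -0.5, -0.6]
gripper_width: 0.999
```

```bash
python3 plan.py 400 -20 230 76 4 -1;python3 -c "
from h import *
a=eyes.grab_frame('scene');save(a,'w2',(170,310,220,400),4)"
```

```text
t 17.95 p [516.1  -19.29 206.61] head 76.31 zax [ 0.01 -0.   -1.  ] w 0.9987311719867594 F [-0.57 -0.54 -0.56] q7 71.35445488670133
[[-1.0, 28.1, -7.0, -6.2, 0.03, 0.15, 0.08], [-1.0, 28.1, -7.1, -6.1, 0.03, 0.15, 0.08], [-1.0, 28.1, -7.1, -6.0, 0.03, 0.15, 0.08], [-1.0, 28.1, -7.2, -5.9, 0.03, 0.15, 0.08]]
```

View pics/w2.png

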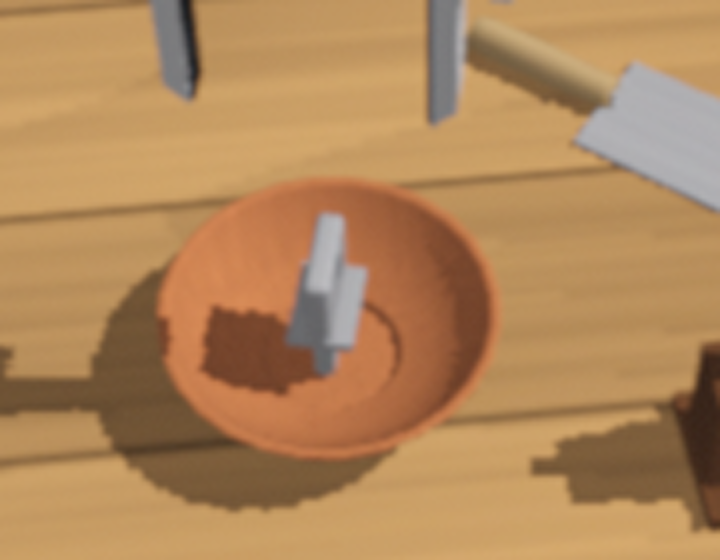

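Call:
carry_out:
  rows:
    - [[-1, 5, 10, -20, 0, 0, 0], [-1, 5, 20, -20, 0, 0, 0], [-1, 5, 30, -10, 0, 0, 0], [-1, 5, 30, 0, 0, 0, 0], [-1, 5, 30, 0, 0, 0, 0], [-1, 0, 15, 0, 0, 0, 0], [-1, 0, 0, 0, 0, 0, 0], [-1, 0, 0, 0, 0, 0, 0], [-1, 0, 0, 0, 0, 0, 0], [-1, 0, 0, 0, 0, 0, 0], [-1, 0, 0, 0, 0, 0, 0], [-1, 0, 0, 0, 0, 0, 0]]

```text
t: 19.0
tcp_pos: [517.0, 114.9, 248.3]
orientation: [[-0.969, 0.247, -0.011], [0.247, 0.969, -0.007], [0.008, -0.009, -1.0]]
ft_force: [-0.3, 0.9, 0.7]
gripper_width: 0.998
```

```bash
python3 -c "
from h import *
a=eyes.grab_frame('scene');b=eyes.grab_frame('top');save(a,'x1');save(b,'x2')
for c in('scene','top'):
  print(c,[(l,[(np.array(x['pixel']).round(1),round(x['score'],2)) for x in pinpoint(c,l)[:2]]) for l in('key_flat','bowl','key_pin')])
s=readout.sense();print(s['t'],s['tcp_pos'],s['ft_force'])"
```

```text
scene [('key_flat', [(array([244.5, 303.2]), 0.55)]), ('bowl', [(array([262., 301.]), 0.81)]), ('key_pin', [(array([261.1, 418.9]), 0.71)])]
top [('key_flat', [(array([254.8, 337.3]), 0.59)]), ('bowl', [(array([259.8, 337.4]), 0.57)]), ('key_pin', [])]
19.4 [517.26 116.43 248.6 ] [ 0.02 -0.07 -0.49]
```

View pics/x1.png

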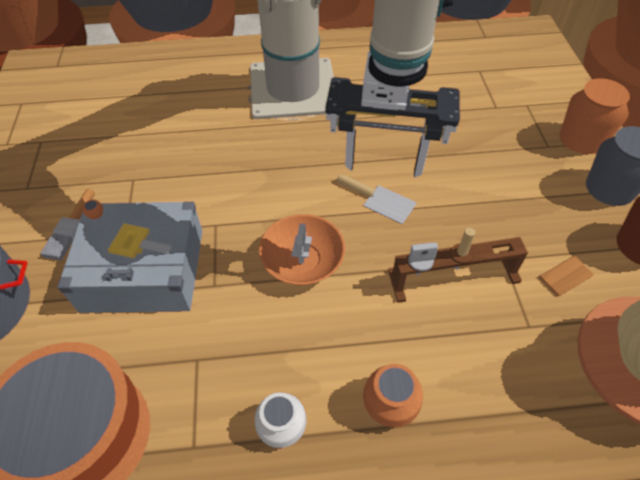

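View pics/x2.png

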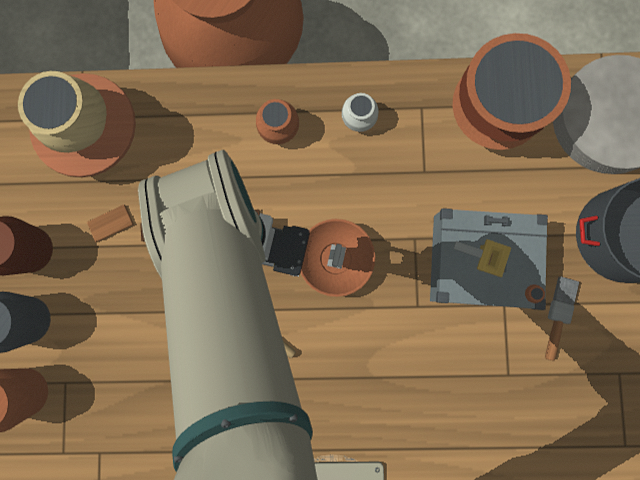

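Scene view: the flat key stands in the bowl near (302, 245). The tongue is swung open at (155, 245), the pin key is still in the rack at (422, 257), and the gripper touches nothing. The top view agrees (key at 337, 255; tongue at 466, 246).

```bash
python3 -c "
from h import *
a=eyes.grab_frame('scene');b=eyes.grab_frame('top')
print(tri(a,(244.5,303.2),b,(254.8,337.3)))
print(order.sign_off())"
```

```text
(array([517.3 , -18.88,  57.13]), np.float64(3.2985344188258687))
the job is handed in; nothing more can be done
None
```

The job is handed in. The flat key opened the lock and is now in the terracotta bowl. `sign_off` gives no verdict, so the result rests on my own checks.

**What I did:** I took the flat-bladed key from the rack and seated it fully in the lock with no noticeable contact force. I turned it counter-clockwise about 80°, backed it off within its play, drew it straight out and released it in the bowl. I then moved the gripper clear. The robot's clock stood at about 19.5 s of the allowed 58 s.

**Last checks:**
- **Latch:** the tongue pointed about 70° round in the picture taken with the key still in the lock. That is roughly 1.2–1.27 rad, close to the 1.3 rad stop. It still stood open in the final pictures.
- **Flat key:** it stands upright on the bowl floor rather than lying down, about 5 mm from the bowl's centre. Its origin measured 57 mm high where about 52 mm was expected, and the two camera rays missed each other by 3.3 mm. Both figures are within the 75 mm limits.
- **Bowl:** it looked upright and had not visibly moved.
- **Pin key:** it is still in its rack slot, about 200 mm from the bowl.
- **Arm:** the gripper was clear of everything at hand-in.

**Disagreements:** scene-camera and top-camera positions differed by 1–5 mm, and the first descent over the rack drifted about 13 mm. I corrected the drift before gripping.

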